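Cull the misshapen box feet from the decorating wheel

TASK

The wooden corner feet on the decorating wheel are about to be primed, but three are no good: one is too low, one has a leg snapped off and one is splayed wider than a right angle. First make the wheel safe by setting its toggle to the middle, off position and leave it there; then pick out those three and put them in the empty shallow tin. Leave the tin standing in its place and the four good feet upright where they are on the wheel, and do not disturb the gesso jar or the glue bottle.

Things in the scene. Friction and masses are not known exactly. Their poses are not given: they have to be found in the camera images.
- wheel: White electric decorating wheel, firm on the table, standing still; its head does not turn by hand. Origin at table height under the centre of the round grey metal head, z up. Head 216 mm across, top face 84 mm above the table: seven wooden feet stand on it, one near its centre, six about 74 mm out, in any order, turned any way, 10 to 40 mm apart. Overhung drum below, 180 mm across.
- wheel_pod (a point): Centre of the top of the wheel's control pod, a white box with a black panel, 94 mm along the wheel's x, 120 mm along its y, 60 mm high, on the wheel's -y side (from y = -75 to -195 mm). It carries the toggle and, at the wheel's x = -24, y = -121 mm, a fixed grey speed knob whose top is 72 mm above the table. Axes as the wheel's.
- toggle (a joint): Angle (rad) of the red-tipped three-position switch. 0: upright, off. +0.38: forward, leaning to the wheel's +x (it starts so). -0.38: reverse. A detent snaps it into the nearest of the three; humps at +-0.19; about 3 to 5 N at the tip takes it over. Pivot at the wheel's x = 12, y = -160, z = 61 mm, axis along the wheel's y; lever 48 mm long.
- toggle_grip (a point): Middle of the toggle's red tip, 38 mm from its pivot along the lever: the place to pinch or push. The red tip is round, 8 to 11 mm thick, and reaches from 20 to 48 mm from the pivot; thin steel below. z points along the lever away from the pivot; x is the direction in which the tip moves as the angle grows.
- foot_a_leg (a point): Good wooden corner foot, an L from above, 34 mm high, 22 g: two legs at 90 degrees, 9 mm thick, 38 mm long from the outer corner at the base (end swept in 9 mm by the top). Site: in leg A's mid-thickness, half-way up (17 mm), 24 mm from the outer corner, where to pinch it along y. x: along leg A to its free end; y: to the inside of the L, the way leg B runs; z up.
- foot_b_leg (a point): Good foot, the same as foot_a, with the point and axes at the same place: leg A from x = -24 to +14 mm, y = -4.5 to +4.5 mm about the point; leg B from x = -24 to -15 mm, y = -4.5 to +33.5 mm.
- foot_c_leg (a point): Good foot, the same as foot_a, with the point and axes at the same place: leg A from x = -24 to +14 mm, y = -4.5 to +4.5 mm about the point; leg B from x = -24 to -15 mm, y = -4.5 to +33.5 mm.
- foot_d_leg (a point): Good foot, the same as foot_a, with the point and axes at the same place: leg A from x = -24 to +14 mm, y = -4.5 to +4.5 mm about the point; leg B from x = -24 to -15 mm, y = -4.5 to +33.5 mm.
- foot_low_leg (a point): Bad foot: too low, 22 mm high instead of 34 (end of each leg swept in only 5 mm), otherwise like foot_a; point 11 mm above its underside. Same wood and thickness as foot_a, with the point and axes at the same place in its leg A (half-way up, 24 mm from the outer corner), which is whole.
- foot_snapped_leg (a point): Bad foot: 34 mm high, leg A whole, leg B broken off to a stub that ends 13 to 21 mm from the outer corner; point 17 mm above its underside. Same wood and thickness as foot_a, with the point and axes at the same place in its leg A (half-way up, 24 mm from the outer corner), which is whole.
- foot_splayed_leg (a point): Bad foot: 34 mm high, its legs glued up at 125 degrees to each other instead of 90: leg B leaves the outer corner along x turned 125 degrees towards y; point 17 mm above its underside. Same wood and thickness as foot_a, with the point and axes at the same place in its leg A (half-way up, 24 mm from the outer corner), which is whole.
- tin: Empty shallow round tin for the rejects, dark green outside with a rolled steel rim, loose, about 160 g. Origin under its centre, z up. 145 mm across the rim, 47 mm high, inside 128 mm across at the floor and 137 mm at the mouth, floor 3 mm thick. It stands on the left or the right of the wheel, the gesso jar on the other side.
- gesso_jar: Jar with black lid, 76 mm across, 84 mm high, loose bystander. Origin under its centre.
- glue_bottle: White glue bottle, 92 mm across, 254 mm high, loose bystander. Origin under its centre.

How it is judged:
By the outcome, as a careful person would: the job done as asked, in the order asked, and still so for the second after the job is handed in, with the robot touching nothing.
It also fails if it takes over 72 s, if anything falls off the work surface, if the arm or the gripper's body presses on something with over 40 N, if the wrist force passes 120 N, or if a joint passes its speed limit or range.

ROBOT

A 6-joint arm with a two-finger parallel gripper is mounted at the origin on the work surface; the furniture and walls round the work are solid. World frame = base frame: x ahead of the robot, y to its left, z up, the work surface at z = 0. Lengths are in m, angles in degrees, forces in N, time in s.
With the tool pointing down it reaches from about 0.15 to 0.775 m from the base axis. Payload 6.1 kg.
Tool frame: the origin (TCP) lies midway between the tips of the shut fingers; the grasp point (between the pads) lies 19 mm behind it (ctrl.tcp_to_grasp is the distance from the TCP to the grasp point, in m); z points along the fingers, y is the line along which they close (so a half turn about z gives the same grasp; the last joint's range is limited). The gripper opens to 85 mm and grips with 20 to 120 N. Pads are 22 mm wide; open, the fingers measure 114 mm over their backs; the gripper's body (76 mm by 85 mm) begins 54 mm behind the grasp point. The pads swing forward as they close: fully open they stand 13 mm farther back than shut.
Start: joints at [-68.239, 7.208, -2.269, 80.523, 0, 90], TCP at [0.195, -0.488, 0.231] pointing down, gripper open.
Joint ranges: [-155.77, 155.77], [-54.66, 111.73], [-72.52, 77.12], [-102.08, 115.82], [-83.92, 84.16], [-180, 180]. Speed limits (degrees/s): [136.94, 136.94, 172.46, 180, 180, 180].

INTERFACE

Orientations are given as [roll, pitch, yaw] about the fixed x, y, z axes, in that order (R = Rz(yaw) Ry(pitch) Rx(roll)).
In Python, from workcell import telemetry, cams, workorder, ctrl gives the robot as it stands.
- The arm moves only by the shell command python3 -m crank 'ROWS' [OPENING] [FORCE]. ROWS is JSON, a list of rows, each an object of numbers: "dx", "dy", "dz": the shift along the tool's x, y, z in m; "wx", "wy", "wz": the turn, a rotation vector about the tool's x, y, z in rad. A call has 1 to 20 rows; each row is the pose to reach, as a shift and turn from the pose commanded when the call began, along the tool's axes at that moment; what a row does not reach only later rows make up. A row lasts 1/10 s, in which the tool goes at most 50 mm and 8.59 degrees, less where a joint would pass 70% of its speed; a pose out of reach is approached as far as the arm can. A call with a gripper value outside its range is refused whole. OPENING is the opening, from -1 (shut) to 1 (fully open), set as the call begins (- or left out, the last holds). The fingers move at their own pace and stop on an object; FORCE is the grip in N (left out, the last holds). Time passes only in rows, so rows that repeat a pose let the fingers close. It gives the time, the measured TCP pose, the force, the opening and the grip force at its end, in the units of the state.
- telemetry.get_state(): the state, without advancing time (a new reading comes with each control period).
- cams.snapshot(name): name is "scene" or "top" or "wrist"; returns (picture, depth): 400x640x3 uint8, red, green, blue; 400x640 float32, m along the optical axis (not along the pixel's ray), 0 where there is no reading.
- cams.camera_info(name): a dict with "vertical_fov" (degrees; the focal length in pixels is half the picture's height over the tangent of half this angle, whatever the lens; pixels are square), "cx", "cy" (the principal point, pixels), "position" and "orientation" of the camera in the world. Camera axes: x right, y up, looking along -z (the intrinsics and any distortion apply to the point x, -y, -z); pixel columns grow to the right and rows downward; lengths in m; the calibration is good to about 2 mm. The wrist camera is an equidistant fisheye: a pixel r from the principal point sees the ray r / f radians off the axis. A picture is of the moment at which its call begins: read the wrist's pose just before it. camera_info takes no time and is no camera call; for the wrist camera it gives the pose at the moment of the call.
- workorder.job_done(): hands the job in; it is judged then, once.
Trained networks look in the newest picture that a camera, given by its name, has taken for a name from the list of things; names that differ only in an ending like _2 or _b are one class to them, and where a whole thing is asked for, a point or a joint stands for the part that bears it (a point fixed in the world has none). Each returns a list of dicts, best first, with "p" (0 to 1); they miss things now and then, are a little off and sometimes report something else, mostly with a low value. They report only what shows in the picture. A call takes as long as a camera call.
- cams.spot_in(label, camera): "extent" ([left, top, right, bottom] in pixels, round what is visible of it).
- cams.landmark_of(label, camera): "at" ([row, column] in pixels: a listed point, or the origin of a listed thing).
The state is a dict: "time_s": time; "qpos": joint angles; "qvel": joint speeds; "tau": joint torques, N m; "position": TCP position; "ee_rot": TCP orientation; "ft_force": force on the tool from outside, world axes, zero at the start; "wrist_torque": the same for the moment, N m; "gripper_width": finger opening in m; "grip_force": force on a finger pad.
Only numpy, scipy, OpenCV 4.12 (cv2) and the standard library are available. Lean on these libraries where they do the work, as an engineer would, in place of code of your own. Each camera call takes 0.05 s, during which the arm holds its last target. There are 200 camera calls.

## Working session

There is one attempt and no reset: what is moved stays moved. The work goes in short steps, Python scripts to look and compute and a shell command to move; the robot and the scene stay as the last step left them, time stands still between calls to the robot, and variables do not carry over. Pictures are saved under pics/ and viewed, at most 10 in all, crops included, and the job is handed in when it is done.

```bash
mkdir -p pics; ls
cat > h.py <<'E'
import numpy as np, cv2
from scipy.spatial.transform import Rotation as R
from workcell import telemetry, cams, workorder, ctrl
def info(n):
    i=cams.camera_info(n); f=200/np.tan(np.radians(i["vertical_fov"])/2); return i,f
def rot(i):
    o=np.array(i["orientation"],float)
    return o if o.shape==(3,3) else R.from_euler('xyz',o,degrees=True).as_matrix()
def ray(i,f,u,v,fish=False):
    x=(u-i["cx"])/f; y=(v-i["cy"])/f
    x=np.asarray(x,float);y=np.asarray(y,float)
    if fish:
        r=np.hypot(x,y)+1e-12; s=np.sin(r)/r; d=np.stack([x*s,-y*s,-np.cos(r)],-1)
    else: d=np.stack([x,-y,-np.ones_like(x)],-1)
    return d@rot(i).T
def onplane(i,f,u,v,z,fish=False):
    p=np.array(i["position"]); d=ray(i,f,u,v,fish)
    return p+d*((z-p[2])/d[...,2])[...,None]
E
python3 - <<'E'
from h import *
print(telemetry.get_state()); print(ctrl.tcp_to_grasp)
for n in ["top","scene","wrist"]:
    print(n,cams.camera_info(n))
    p,d=cams.snapshot(n); cv2.imwrite(f"pics/{n}0.png",p[...,::-1]); np.save(n+"_d",d); np.save(n+"_p",p)
    if n=="wrist":continue
    for l in ["wheel","wheel_pod","toggle_grip","tin","gesso_jar","glue_bottle","foot_a_leg","foot_low_leg","foot_snapped_leg","foot_splayed_leg"]:
        r=cams.landmark_of(l,n); print(l,[(np.round(x["at"]).tolist(),round(x["p"],2)) for x in r])
E
```

```text
pics
{'time_s': 0.0, 'qpos': array([-6.82406260e+01,  7.24327908e+00, -2.32660115e+00,  8.05233725e+01,
        4.32207492e-04,  8.99997962e+01]), 'qvel': array([ 0.00019693, -0.03560585, -0.05374333,  0.0114483 , -0.01952535,
       -0.05445508]), 'tau': array([-1.58970302e-03, -4.35911179e+01,  3.52925706e+01,  1.72644871e-02,
       -1.41630235e-04, -3.87140560e-06]), 'position': array([ 0.19447497, -0.48721774,  0.2305085 ]), 'ee_rot': array([-1.79906747e+02, -4.32538660e-04,  2.17595772e+01]), 'ft_force': array([-0.09864835, -0.0670039 , -0.13883192]), 'wrist_torque': array([-0.01978778, -0.00470084,  0.03229031]), 'grip_force': 0.0, 'gripper_width': 0.08542866157153871}
0.0187
top {'vertical_fov': 46.34742028678602, 'cx': 320.1207962113355, 'cy': 202.48877045328186, 'position': array([0.22196594, 0.00388127, 1.66713246]), 'orientation': array([  7.53989934,  -0.12078335, -90.65056708])}
wheel [([183.0, 327.0], 0.75)]
wheel_pod [([183.0, 360.0], 0.58)]
toggle_grip [([180.0, 367.0], 0.38)]
tin [([216.0, 258.0], 0.82)]
gesso_jar [([213.0, 419.0], 0.83), ([172.0, 343.0], 0.44)]
glu
[... 462 characters left out ...]
0.7)]
wheel_pod [([186.0, 354.0], 0.56)]
toggle_grip [([176.0, 330.0], 0.69), ([316.0, 221.0], 0.67), ([169.0, 360.0], 0.52)]
tin [([262.0, 251.0], 0.66)]
gesso_jar [([197.0, 426.0], 0.81), ([260.0, 254.0], 0.58), ([173.0, 301.0], 0.25)]
glue_bottle [([313.0, 220.0], 0.88)]
foot_a_leg [([176.0, 330.0], 0.52)]
foot_low_leg [([198.0, 295.0], 0.59)]
foot_snapped_leg [([173.0, 302.0], 0.53)]
foot_splayed_leg [([184.0, 317.0], 0.59), ([173.0, 301.0], 0.36), ([262.0, 250.0], 0.28)]
wrist {'vertical_fov': 65.70646984690485, 'cx': 317.29213331026915, 'cy': 201.53960173142647, 'position': array([ 0.26371483, -0.46068865,  0.37535009]), 'orientation': array([-17.02949066,   0.08395345, -68.22416434])}
```

Run:
```python
from h import *
i,f=info("top"); p=np.load("top_p.npy"); d=np.load("top_d.npy")
for n,(v,u),z in [("wheel",(183,327),.0),("head",(183,327),.084),("pod",(183,360),.06),("tog",(180,367),.096),("tin",(216,258),0),("jar",(213,419),0),("glue",(254,217),0)]:
    print(n,onplane(i,f,np.array(u),np.array(v),z).round(4))
c=p[130:270,190:450]; cv2.imwrite("pics/topc.png",cv2.resize(c,None,fx=3,fy=3,interpolation=3)[...,::-1])
```

```text
wheel [ 0.5134 -0.0278  0.    ]
head [ 0.4988 -0.0262  0.084 ]
pod [ 0.5017 -0.1419  0.06  ]
tog [ 0.5056 -0.1627  0.096 ]
tin [0.3962 0.2211 0.    ]
jar [ 0.4006 -0.3567  0.    ]
glue [0.2624 0.3656 0.    ]
```

View pics/topc.png

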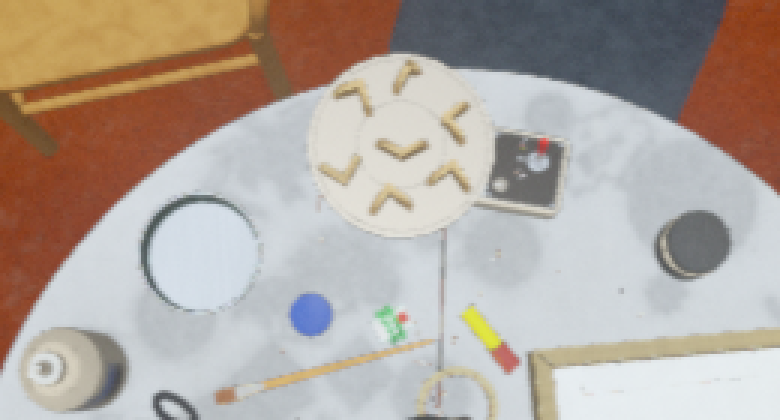

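View pics/scene0.png

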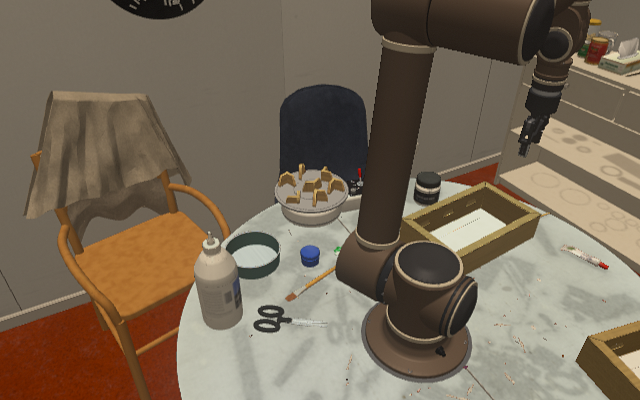

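The top view shows the splayed foot in the middle, the snapped one at crop (407,75) and probably the low one at the left, (340,170). The tin is on the left at (200,253), the jar on the right, and the toggle leans up in the picture (+x). I'll move the wrist camera over the wheel.

```bash
python3 -m crank '[{"dx":0.427,"dy":-0.247,"dz":-0.03,"wz":-0.995},{"dx":0.427,"dy":-0.247,"dz":-0.03,"wz":-0.995},{"dx":0.427,"dy":-0.247,"dz":-0.03,"wz":-0.995},{"dx":0.427,"dy":-0.247,"dz":-0.03,"wz":-0.995},{"dx":0.427,"dy":-0.247,"dz":-0.03,"wz":-0.995},{"dx":0.427,"dy":-0.247,"dz":-0.03,"wz":-0.995},{"dx":0.427,"dy":-0.247,"dz":-0.03,"wz":-0.995},{"dx":0.427,"dy":-0.247,"dz":-0.03,"wz":-0.995},{"dx":0.427,"dy":-0.247,"dz":-0.03,"wz":-0.995},{"dx":0.427,"dy":-0.247,"dz":-0.03,"wz":-0.995},{"dx":0.427,"dy":-0.247,"dz":-0.03,"wz":-0.995},{"dx":0.427,"dy":-0.247,"dz":-0.03,"wz":-0.995},{"dx":0.427,"dy":-0.247,"dz":-0.03,"wz":-0.995}]' 1 30
cat > look.py <<'E'
from h import *
import sys
n=sys.argv[1]
s=telemetry.get_state(); i,f=info("wrist"); p,d=cams.snapshot("wrist")
np.savez(n,p=p,d=d,pos=i["position"],ori=i["orientation"])
# world point cloud
v,u=np.mgrid[0:400,0:640]; dr=ray(i,f,u,v,True)
ax=-rot(i)[:,2]; P=np.array(i["position"])+dr*(d/(dr@ax))[...,None]; P[d==0]=np.nan
np.save(n+"_P",P)
cv2.imwrite(f"pics/{n}.png",p[...,::-1])
for l in sys.argv[2:]:
    for x in cams.landmark_of(l,"wrist")[:4]:
        r,c=np.round(x["at"]).astype(int); 
        if 0<=r<400 and 0<=c<640: print(l,round(x["p"],2),r,c,P[r,c].round(4))
print(s["time_s"],s["position"].round(4),s["ee_rot"].round(2))
E
python3 look.py w1 wheel wheel_pod toggle_grip foot_low_leg foot_snapped_leg foot_splayed_leg foot_a_leg
```

```text
1.15 [ 0.1946 -0.4876  0.2313] [-180.      0.     21.76]validation failed for argument at $[0]...
```

View pics/w1.png

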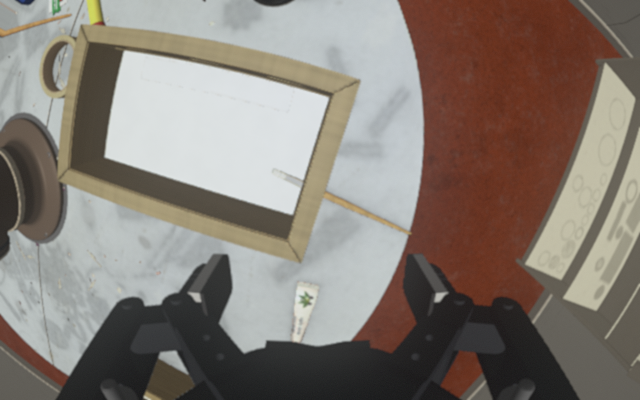

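The call was refused and the arm hasn't moved: the view is still the frame at the start pose. A row probably has to carry all six keys.

```bash
python3 -m crank '[{"dx":0.427,"dy":-0.247,"dz":-0.03,"wx":0,"wy":0,"wz":-0.995},{"dx":0.427,"dy":-0.247,"dz":-0.03,"wx":0,"wy":0,"wz":-0.995},{"dx":0.427,"dy":-0.247,"dz":-0.03,"wx":0,"wy":0,"wz":-0.995},{"dx":0.427,"dy":-0.247,"dz":-0.03,"wx":0,"wy":0,"wz":-0.995},{"dx":0.427,"dy":-0.247,"dz":-0.03,"wx":0,"wy":0,"wz":-0.995},{"dx":0.427,"dy":-0.247,"dz":-0.03,"wx":0,"wy":0,"wz":-0.995},{"dx":0.427,"dy":-0.247,"dz":-0.03,"wx":0,"wy":0,"wz":-0.995},{"dx":0.427,"dy":-0.247,"dz":-0.03,"wx":0,"wy":0,"wz":-0.995},{"dx":0.427,"dy":-0.247,"dz":-0.03,"wx":0,"wy":0,"wz":-0.995},{"dx":0.427,"dy":-0.247,"dz":-0.03,"wx":0,"wy":0,"wz":-0.995},{"dx":0.427,"dy":-0.247,"dz":-0.03,"wx":0,"wy":0,"wz":-0.995},{"dx":0.427,"dy":-0.247,"dz":-0.03,"wx":0,"wy":0,"wz":-0.995},{"dx":0.427,"dy":-0.247,"dz":-0.03,"wx":0,"wy":0,"wz":-0.995}]' 1 30 && 
python3 look.py w2 wheel wheel_pod toggle_grip foot_low_leg foot_snapped_leg foot_splayed_leg foot_a_leg
```

```text
time_s: 2.85
position: [0.4992, -0.1003, 0.2613]
ee_rot: [-180.0, 0.0, 78.7]
ft_force: [-0.3, -0.1, 1.5]
gripper_width: 0.0854
grip_force: 0.0
wheel 0.59 96 318 [ 0.5167 -0.014   0.0855]
wheel 0.55 84 389 [ 0.5832 -0.0153  0.1181]
wheel 0.41 153 340 [ 0.5261 -0.0712  0.1197]
wheel_pod 0.68 212 318 [ 0.4911 -0.1434  0.0619]
toggle_grip 0.49 242 343 [ 0.5134 -0.1687  0.1019]
foot_low_leg 0.88 48 282 [0.4924 0.0382 0.1084]
foot_snapped_leg 0.83 85 390 [ 0.5845 -0.0163  0.1159]
foot_splayed_leg 0.74 244 341 [ 0.5109 -0.1705  0.1021]
foot_splayed_leg 0.63 115 311 [ 0.5066 -0.0314  0.1197]
foot_a_leg 0.9 154 340 [ 0.5259 -0.0721  0.1196]
2.85 [ 0.4992 -0.1003  0.2613] [-1.7998e+02  2.0000e-02  7.8740e+01]
```

```bash
cat > ortho.py <<'E'
from h import *
import sys
n=sys.argv[1]
i,f=info("wrist"); z=np.load(n+".npz"); P=np.load(n+"_P.npy"); p=z["p"]
# ortho: 2px/mm; row up = +x, col right = -y ; x 0.40..0.64, y 0.12..-0.24
x0,x1,y0,y1,s=0.40,0.64,0.10,-0.24,2000
H=int((x1-x0)*s);W=int((y0-y1)*s)
im=np.zeros((H,W,3),np.uint8);hz=np.zeros((H,W),np.float32)
m=np.isfinite(P[...,2])&(P[...,2]>0.05)&(P[...,2]<0.14)
Q=P[m];C=p[m];o=np.argsort(Q[:,2])
for q,c in zip(Q[o],C[o]):
    r=int((x1-q[0])*s);k=int((y0-q[1])*s)
    if 0<=r<H and 0<=k<W: cv2.circle(im,(k,r),1,c.tolist(),-1); cv2.circle(hz,(k,r),1,float(q[2]),-1)
np.save(n+"_h",hz)
cm=cv2.applyColorMap(np.clip((hz-.08)/.045*255,0,255).astype(np.uint8),cv2.COLORMAP_JET)
for a in (im,cm):
    for xx in np.arange(.42,.64,.04): cv2.putText(a,f"{xx:.2f}",(0,int((x1-xx)*s)),0,.4,(255,255,255),1)
cv2.imwrite(f"pics/{n}_o.png",np.vstack([im[:300,:500,::-1],cm[:300,:500]]))
g=np.isfinite(P[...,2])&(abs(P[...,2]-.0845)<.003)
q=P[g][:,:2]; q=q[np.hypot(q[:,0]-.517,q[:,1]+.014)<.112]
(c,_,r)=*cv2.minEnclosingCircle(q.astype(np.float32)),0
print("head",c,len(q),np.median(P[g][:,2]))
red=(p[...,0]>130)&(p[...,1]<70)&(p[...,2]<70)&m
print("red",red.sum(),np.median(P[red],0),P[red].min(0),P[red].max(0))
pod=np.isfinite(P[...,2])&(abs(P[...,2]-.061)<.004)&(P[...,1]<-.1)&(P[...,1]>-.24)&(abs(P[...,0]-.49)<.08)
print("pod",cv2.minAreaRect(P[pod][:,:2].astype(np.float32)*1000))
# feet tops
t=((P[...,2]>.098)&(P[...,2]<.125)&(np.hypot(P[...,0]-.517,P[...,1]+.014)<.115)).astype(np.uint8)
k,L=cv2.connectedComponents(t)
for j in range(1,k):
    q=P[L==j]
    if len(q)>40: print(j,len(q),q.mean(0).round(3),np.percentile(q[:,2],[50,95]).round(4))
E
python3 ortho.py w2
```

```text
head (0.5156435370445251, -0.012126324698328972) 26234 0.08494387131372483
red 54 [ 0.50808654 -0.17057755  0.09997308] [ 0.50348835 -0.17385178  0.08561912] [ 0.51702578 -0.16878927  0.10601103]
pod ((487.9361572265625, -158.25074768066406), (84.48606872558594, 89.86740112304688), 79.0732650756836)
1 790 [0.57  0.037 0.115] [0.1188 0.1206]
2 657 [0.484 0.054 0.106] [0.1072 0.1088]
3 659 [ 0.507 -0.013  0.117] [0.1191 0.1204]
4 593 [ 0.591 -0.019  0.115] [0.1186 0.1205]
5 669 [ 0.453 -0.001  0.117] [0.1192 0.1205]
6 690 [ 0.478 -0.065  0.116] [0.1188 0.1203]
7 654 [ 0.537 -0.072  0.117] [0.1189 0.1204]
```

View pics/w2_o.png

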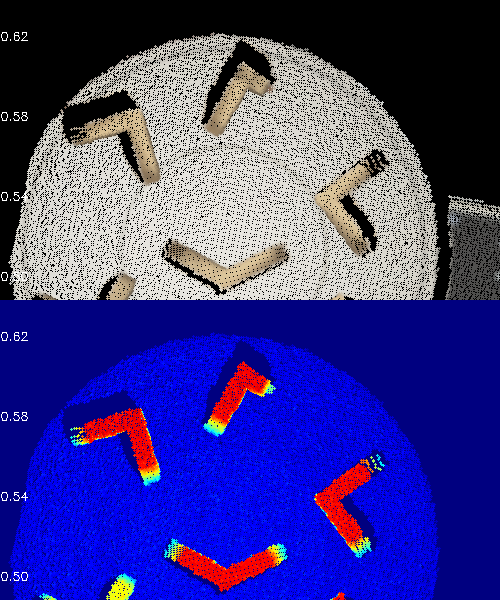

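View pics/w2.png

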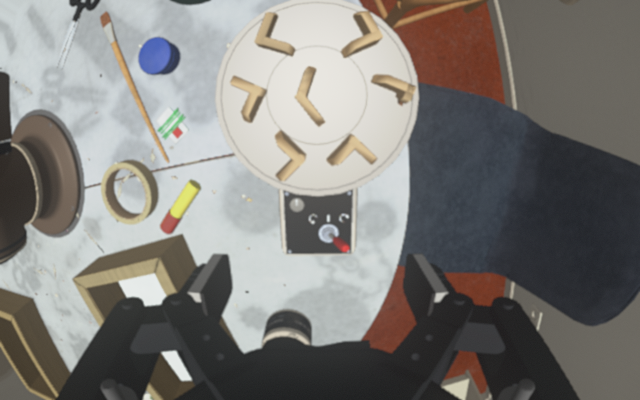

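The wrist view confirms it. Low foot is near (0.484, 0.054) with its top at 0.107, snapped near (0.591, -0.019), splayed at the centre, and the toggle leans +x. Wheel yaw is about -11°. I'll pinch the toggle centred on its upright position.

```bash
python3 -m crank '[{"dx":-0.049,"dy":0.008,"dz":0,"wx":0,"wy":0,"wz":0},{"dx":-0.071,"dy":0.012,"dz":0.03,"wx":0,"wy":0,"wz":0},{"dx":-0.071,"dy":0.012,"dz":0.078,"wx":0,"wy":0,"wz":0},{"dx":-0.071,"dy":0.012,"dz":0.126,"wx":0,"wy":0,"wz":0},{"dx":-0.071,"dy":0.012,"dz":0.165,"wx":0,"wy":0,"wz":0},{"dx":-0.071,"dy":0.012,"dz":0.181,"wx":0,"wy":0,"wz":0},{"dx":-0.071,"dy":0.012,"dz":0.181,"wx":0,"wy":0,"wz":0}]' 1 20 && python3 -m crank '[{"dx":0,"dy":0,"dz":0,"wx":0,"wy":0,"wz":0},{"dx":0,"dy":0,"dz":0,"wx":0,"wy":0,"wz":0},{"dx":0,"dy":0,"dz":0,"wx":0,"wy":0,"wz":0},{"dx":0,"dy":0,"dz":0,"wx":0,"wy":0,"wz":0},{"dx":0,"dy":0,"dz":0,"wx":0,"wy":0,"wz":0},{"dx":0,"dy":0,"dz":0,"wx":0,"wy":0,"wz":0},{"dx":0,"dy":0,"dz":0,"wx":0,"wy":0,"wz":0},{"dx":0,"dy":0,"dz":0,"wx":0,"wy":0,"wz":0},{"dx":0,"dy":0,"dz":0,"wx":0,"wy":0,"wz":0},{"dx":0,"dy":0,"dz":0,"wx":0,"wy":0,"wz":0}]' -1 20
```

```text
time_s: 3.95
position: [0.4954, -0.1714, 0.0774]
ee_rot: [-179.7, -0.0, 78.7]
ft_force: [0.0, -0.6, 0.4]
gripper_width: 0.0853
grip_force: 0.0
time_s: 4.95
position: [0.4988, -0.1723, 0.0823]
ee_rot: [179.8, 0.0, 78.8]
ft_force: [-0.6, -0.3, 8.6]
gripper_width: 0.0098
grip_force: 19.5
```

```bash
python3 -m crank '[{"dx":0,"dy":0,"dz":0,"wx":0,"wy":0,"wz":0},{"dx":0,"dy":0,"dz":0,"wx":0,"wy":0,"wz":0},{"dx":0,"dy":0,"dz":0,"wx":0,"wy":0,"wz":0},{"dx":0,"dy":0,"dz":0,"wx":0,"wy":0,"wz":0},{"dx":0,"dy":0,"dz":0,"wx":0,"wy":0,"wz":0},{"dx":0,"dy":0,"dz":-0.049,"wx":0,"wy":0,"wz":0},{"dx":0,"dy":0,"dz":-0.098,"wx":0,"wy":0,"wz":0},{"dx":0.03,"dy":0,"dz":-0.135,"wx":0,"wy":0,"wz":0},{"dx":0.07,"dy":0,"dz":-0.160,"wx":0,"wy":0,"wz":0},{"dx":0.09,"dy":0,"dz":-0.170,"wx":0,"wy":0,"wz":0},{"dx":0.09,"dy":0,"dz":-0.170,"wx":0,"wy":0,"wz":0}]' 1 && python3 look.py w3 foot_low_leg foot_snapped_leg foot_splayed_leg && python3 ortho.py w3
python3 - <<'E'
from h import *
P=np.load("w3_P.npy"); 
t=((P[...,2]>.1)&(P[...,2]<.125)&(np.hypot(P[...,0]-.517,P[...,1]+.014)<.115)).astype(np.uint8)
k,L=cv2.connectedComponents(t)
for j in range(1,k):
    q=P[L==j]
    if len(q)<60: continue
    top=np.percentile(q[:,2],90); q=q[q[:,2]>top-.003][:,:2]
    # L fit: outer corner c, angles a,b ; two-line RANSAC on the centrelines
    best=None; rng=np.random.default_rng(0); rem=q; out=[]
    for _ in range(2):
        b=(0,)
        for _ in range(400):
            a,c=rem[rng.choice(len(rem),2,False)]; d=c-a; l=np.hypot(*d)
            if l<.012: continue
            n=np.array([-d[1],d[0]])/l; inl=abs((rem-a)@n)<.0046
            if inl.sum()>b[0]: b=(inl.sum(),inl)
        s=rem[b[1]]; m=s.mean(0); dd=np.linalg.svd(s-m)[2][0]; e=(s-m)@dd
        n=np.array([-dd[1],dd[0]]); w=np.ptp(np.percentile((s-m)@n,[2,98]))
        out.append((m.round(4),round(np.degrees(np.arctan2(dd[1],dd[0]))%180,1),(m+dd*e.min()).round(4),(m+dd*e.max()).round(4),len(s),round(w,4)))
        rem=rem[~b[1]]
        if len(rem)<15: break
    print(j,round(top,4),len(q)); [print("   ",*o) for o in out]
p=np.load("w3.npz")["p"]; cv2.imwrite("pics/w3c.png",cv2.resize(p[180:380,200:460],None,fx=2,fy=2)[...,::-1])
E
```

```text
time_s: 6.05
position: [0.5163, -0.0817, 0.2523]
ee_rot: [179.8, -0.0, 79.0]
ft_force: [-0.4, -0.4, 0.2]
gripper_width: 0.0856
grip_force: 0.0
foot_low_leg 0.63 70 267 [0.4925 0.0375 0.1073]
foot_snapped_leg 0.98 103 379 [ 0.5859 -0.0125  0.1197]
foot_splayed_leg 0.81 138 300 [ 0.5106 -0.0309  0.1193]
6.05 [ 0.5163 -0.0817  0.2523] [ 1.7981e+02 -3.0000e-02  7.8960e+01]
head (0.5154128670692444, -0.012780834920704365) 27414 0.08492673881460455
red 15 [ 0.49854192 -0.16770458  0.10772525] [ 0.4934452  -0.17076825  0.10574398] [ 0.50204871 -0.16621063  0.10901737]
pod ((488.2505187988281, -159.1769561767578), (84.95853424072266, 90.33332824707031), 79.83869934082031)
1 808 [0.571 0.037 0.116] [0.1188 0.1205]
2 681 [0.484 0.054 0.107] [0.1072 0.1088]
3 762 [ 0.508 -0.013  0.116] [0.119  0.1204]
4 609 [ 0.591 -0.019  0.115] [0.1188 0.1204]
5 743 [0.454 0.    0.116] [0.1189 0.1203]
6 759 [ 0.479 -0.064  0.115] [0.1187 0.1202]
7 708 [ 0.538 -0.071  0.116] [0.1189 0.1203]
1 0.1202 543
    [0.5707 0.0301] 14.8 [0.585  0.0339] [0.5564 0.0263] 314 0.0084
    [0.5766 0.0469] 108.6 [0.5732 0.057 
[... 281 characters left out ...]
178] 121.7 [ 0.4959 -0.0068] [ 0.5134 -0.0351] 139 0.0087
5 0.1201 388
    [ 0.5938 -0.0176] 146.0 [ 0.581 -0.009] [ 0.6062 -0.026 ] 314 0.0084
    [ 0.5995 -0.0282] 59.0 [ 0.6054 -0.0183] [ 0.5971 -0.0322] 64 0.0083
6 0.1201 518
    [ 0.4547 -0.0049] 56.7 [0.4629 0.0075] [ 0.4463 -0.0178] 299 0.0085
    [0.4503 0.0111] 142.9 [0.4414 0.0178] [4.649e-01 1.000e-04] 204 0.0086
7 0.1199 518
    [ 0.4812 -0.0614] 122.7 [ 0.473  -0.0485] [ 0.4895 -0.0744] 307 0.0087
    [ 0.4752 -0.0775] 33.2 [ 0.4913 -0.0669] [ 0.4661 -0.0834] 192 0.0082
8 0.1201 520
    [ 0.5328 -0.0692] 35.0 [ 0.5451 -0.0606] [ 0.5201 -0.0781] 309 0.0086
    [ 0.5491 -0.0748] 126.8 [ 0.5379 -0.0598] [ 0.5558 -0.0838] 204 0.0085
```

View pics/w3.png

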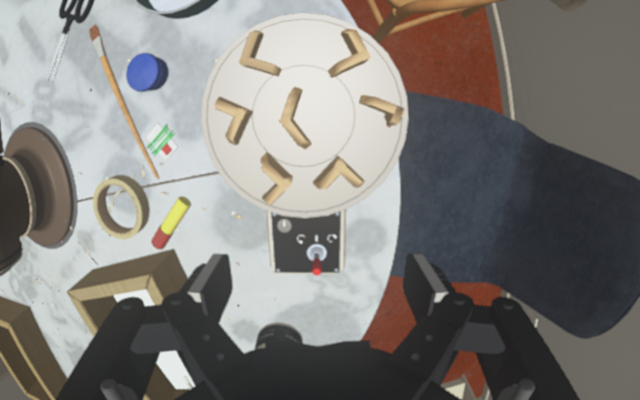

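```bash
cat > fit.py <<'E'
from h import *
from scipy.optimize import minimize
P=np.load("w3_P.npy")
t=((P[...,2]>.1)&(P[...,2]<.125)&(np.hypot(P[...,0]-.517,P[...,1]+.014)<.115)).astype(np.uint8)
k,L=cv2.connectedComponents(t)
def dseg(q,c,a,l):
    d=np.array([np.cos(a),np.sin(a)]); e=np.clip((q-c)@d,0,l); return np.hypot(*(q-c-e[:,None]*d).T)
feet=[]
for j in range(1,k):
    q=P[L==j]
    if len(q)<60: continue
    top=np.percentile(q[:,2],90); q=q[q[:,2]>top-.003][:,:2]
    m=q.mean(0); kind="low" if top<.112 else "splayed" if np.hypot(*(m-[.5155,-.0128]))<.03 else "snapped" if m[0]>.58 else "good"
    la=.0285 if kind=="low" else .0245; lb=.009 if kind=="snapped" else la
    best=None
    for sg in ([1,-1] if kind=="snapped" else [1]):
      for a0 in np.arange(0,6.28,.4):
        w=np.radians(125 if kind=="splayed" else 90)*sg
        f=lambda p:np.mean(np.minimum(dseg(q,p[:2]/1000,p[2],la),dseg(q,p[:2]/1000,p[2]+w,lb))**2)*1e6
        r=minimize(f,[*(m-.012*np.array([np.cos(a0+w/2),np.sin(a0+w/2)]))*1000,a0],method="Nelder-Mead",options=dict(initial_simplex=None,maxiter=400))
        if best is None or r.fun<best[0]: best=(r.fun,r.x,w)
    c=best[1][:2]/1000; feet.append((kind,c,best[1][2],best[1][2]+best[2]))
    print(kind,c.round(4),np.degrees([feet[-1][2],feet[-1][3]]).round(1)%360,"rms2",round(best[0],2))
def rect(c,ax,x0,x1,y0,y1,n=12):
    d=np.array([np.cos(ax),np.sin(ax)]);e=np.array([-d[1],d[0]])
    X,Y=np.meshgrid(np.linspace(x0,x1,n),np.linspace(y0,y1,n)); return c+X.reshape(-1,1)*d+Y.reshape(-1,1)*e
def body(F):
    kd,c,a,b=F; return np.vstack([rect(c,a,-.0045,.0335,-.0045,.0045,16),rect(c,b,-.0045,.0115 if kd=="snapped" else .0335,-.0045,.0045,16)])
from scipy.spatial import cKDTree
for n,F in enumerate(feet):
    if F[0]=="good": continue
    kd,c,a,b=F
    oth=cKDTree(np.vstack([body(G) for m,G in enumerate(feet) if m!=n]))
    for nm,ax,ot in (("A",a,b),("B",b,a)):
        if kd=="snapped" and nm=="B": continue
        self_=cKDTree(rect(c,ot,-.0045,.0335,-.0045,.0045))
        for off in (.0175,.0195,.0215):
          for W in (.024,.030,.036):
            g=c+off*np.array([np.cos(ax),np.sin(ax)])
            fp=np.vstack([rect(g,ax,-.011,.011,W/2,W/2+.0145),rect(g,ax,-.011,.011,-W/2-.0145,-W/2)])
            print(kd,nm,off,W,g.round(4),"axis",round(np.degrees(ax)%180,1),"oth",round(oth.query(fp)[0].min()*1e3,1),"self",round(self_.query(fp)[0].min()*1e3,1)) if off==.0195 or W==.03 else 0
E
python3 fit.py
```

```text
good [0.581  0.0327] [106. 196.] rms2 6.99
low [0.4728 0.0522] [329.2  59.2] rms2 6.89
splayed [ 0.5004 -0.0128] [295.6  60.6] rms2 7.1
snapped [ 0.6033 -0.0224] [150.3 240.3] rms2 7.02
good [0.4618 0.0027] [142.5 232.5] rms2 6.86
good [ 0.4875 -0.0697] [123.4 213.4] rms2 7.34
good [ 0.5407 -0.0627] [216.5 306.5] rms2 6.8
low A 0.0175 0.03 [0.4879 0.0433] axis 149.2 oth 13.0 self 2.0
low A 0.0195 0.024 [0.4896 0.0422] axis 149.2 oth 16.2 self 4.0
low A 0.0195 0.03 [0.4896 0.0422] axis 149.2 oth 13.2 self 4.0
low A 0.0195 0.036 [0.4896 0.0422] axis 149.2 oth 10.2 self 4.0
low A 0.0215 0.03 [0.4913 0.0412] axis 149.2 oth 13.4 self 6.0
low B 0.0175 0.03 [0.4818 0.0673] axis 59.2 oth 26.6 self 2.0
low B 0.0195 0.024 [0.4828 0.069 ] axis 59.2 oth 30.2 self 4.0
low B 0.0195 0.03 [0.4828 0.069 ] axis 59.2 oth 27.8 self 4.0
low B 0.0195 0.036 [0.4828 0.069 ] axis 59.2 oth 25.5 self 4.0
low B 0.0215 0.03 [0.4838 0.0707] axis 59.2 oth 29.0 self 6.0
splayed A 0.0175 0.03 [ 0.508  -0.0286] axis 115.6 oth 4.5 self 9.5
splayed A 0.0195 0.024 [ 0.5088 -0.0304] axis 115.6 oth 7.2 self 9.4
splayed A 
[... 174 characters left out ...]
115.6 oth 4.1 self 12.7
splayed B 0.0175 0.03 [0.509  0.0025] axis 60.6 oth 9.3 self 9.5
splayed B 0.0195 0.024 [0.51   0.0042] axis 60.6 oth 7.3 self 9.4
splayed B 0.0195 0.03 [0.51   0.0042] axis 60.6 oth 7.3 self 11.2
splayed B 0.0195 0.036 [0.51   0.0042] axis 60.6 oth 7.3 self 12.8
splayed B 0.0215 0.03 [0.5109 0.006 ] axis 60.6 oth 5.3 self 12.7
snapped A 0.0175 0.03 [ 0.5881 -0.0138] axis 150.3 oth 14.0 self 2.0
snapped A 0.0195 0.024 [ 0.5864 -0.0128] axis 150.3 oth 14.3 self 4.0
snapped A 0.0195 0.03 [ 0.5864 -0.0128] axis 150.3 oth 12.3 self 4.0
snapped A 0.0195 0.036 [ 0.5864 -0.0128] axis 150.3 oth 10.8 self 4.0
snapped A 0.0215 0.03 [ 0.5847 -0.0118] axis 150.3 oth 10.8 self 6.0
```

The toggle is upright now (red tip at (317,271), straight under its base). Next, the low foot by leg B.

```bash
python3 -m crank '[{"dx":0.142,"dy":-0.061,"dz":0.05,"wx":0,"wy":0,"wz":0.345},{"dx":0.142,"dy":-0.061,"dz":0.05,"wx":0,"wy":0,"wz":0.345},{"dx":0.142,"dy":-0.061,"dz":0.08,"wx":0,"wy":0,"wz":0.345},{"dx":0.142,"dy":-0.061,"dz":0.10,"wx":0,"wy":0,"wz":0.345},{"dx":0.142,"dy":-0.061,"dz":0.10,"wx":0,"wy":0,"wz":0.345},{"dx":0.142,"dy":-0.061,"dz":0.10,"wx":0,"wy":0,"wz":0.345}]' -0.3 20; python3 look.py w4
python3 - <<'E'
from h import *
P=np.load("w4_P.npy")
# rim of tin
m=(abs(P[...,2]-.047)<.006)&(np.hypot(P[...,0]-.397,P[...,1]-.22)<.1)
q=P[m][:,:2]; print(len(q))
from scipy.optimize import least_squares
r=least_squares(lambda p:np.hypot(q[:,0]-p[0],q[:,1]-p[1])-.0705,[.397,.22],loss="soft_l1",f_scale=.002); print(r.x)
E
```

```text
time_s: 6.85
position: [0.4818, 0.067, 0.149]
ee_rot: [-179.9, 0.1, 59.0]
ft_force: [1.0, -0.9, 0.9]
gripper_width: 0.0301
grip_force: 0.0
6.85 [0.4818 0.067  0.149 ] [-1.7988e+02  1.3000e-01  5.9020e+01]
2629
[0.39807774 0.22288445]
```

View pics/w4.png

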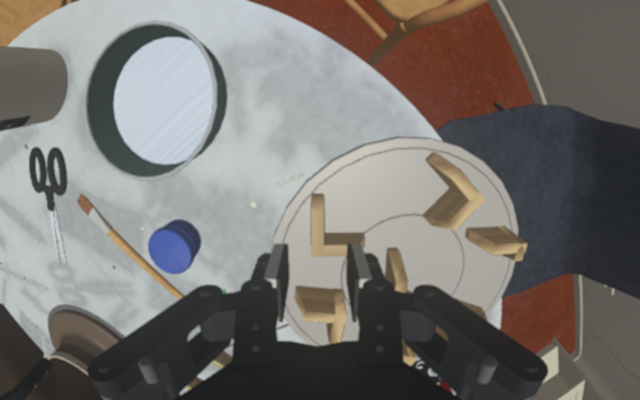

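The pads (columns 280 and 360) straddle leg B at column 318, and the tin is clear at (0.398, 0.222). I'll descend, grip and lift.

```bash
python3 -m crank '[{"dx":0.002,"dy":0,"dz":0.03,"wx":0,"wy":0,"wz":0},{"dx":0.002,"dy":0,"dz":0.052,"wx":0,"wy":0,"wz":0},{"dx":0.002,"dy":0,"dz":0.061,"wx":0,"wy":0,"wz":0},{"dx":0.002,"dy":0,"dz":0.061,"wx":0,"wy":0,"wz":0}]' -0.3 30; python3 -m crank '[{"dx":0,"dy":0,"dz":0,"wx":0,"wy":0,"wz":0},{"dx":0,"dy":0,"dz":0,"wx":0,"wy":0,"wz":0},{"dx":0,"dy":0,"dz":0,"wx":0,"wy":0,"wz":0},{"dx":0,"dy":0,"dz":0,"wx":0,"wy":0,"wz":0},{"dx":0,"dy":0,"dz":0,"wx":0,"wy":0,"wz":0}]' -1 30;  python3 -m crank '[{"dx":0,"dy":0,"dz":-0.03,"wx":0,"wy":0,"wz":0},{"dx":0,"dy":0,"dz":-0.07,"wx":0,"wy":0,"wz":0},{"dx":0,"dy":0,"dz":-0.07,"wx":0,"wy":0,"wz":0}]' -1 30
```

```text
time_s: 7.3
position: [0.4843, 0.0683, 0.0894]
ee_rot: [-180.0, 0.0, 58.9]
ft_force: [0.2, -0.8, 0.9]
gripper_width: 0.0297
grip_force: 0.0
time_s: 7.8
position: [0.4852, 0.0691, 0.091]
ee_rot: [179.8, -0.1, 59.0]
ft_force: [-0.0, -1.3, 6.4]
gripper_width: 0.0079
grip_force: 32.6
time_s: 8.1
position: [0.4866, 0.0698, 0.1647]
ee_rot: [179.6, -0.3, 59.0]
ft_force: [1.2, 0.3, -0.4]
gripper_width: 0.0084
grip_force: 31.8
```

```bash
python3 -m crank '[{"dx":0.078,"dy":-0.182,"dz":0,"wx":0,"wy":0,"wz":0},{"dx":0.078,"dy":-0.182,"dz":0,"wx":0,"wy":0,"wz":0},{"dx":0.078,"dy":-0.182,"dz":0,"wx":0,"wy":0,"wz":0},{"dx":0.078,"dy":-0.182,"dz":0,"wx":0,"wy":0,"wz":0},{"dx":0.078,"dy":-0.182,"dz":0.04,"wx":0,"wy":0,"wz":0},{"dx":0.078,"dy":-0.182,"dz":0.08,"wx":0,"wy":0,"wz":0},{"dx":0.078,"dy":-0.182,"dz":0.1,"wx":0,"wy":0,"wz":0},{"dx":0.078,"dy":-0.182,"dz":0.1,"wx":0,"wy":0,"wz":0}]' -1 30
```

```text
time_s: 8.9
position: [0.3658, 0.2289, 0.0565]
ee_rot: [-179.9, 0.3, 59.1]
ft_force: [-0.2, -0.4, -0.1]
gripper_width: 0.0079
grip_force: 31.7
```

```bash
python3 -m crank '[{"dx":0.003,"dy":0.003,"dz":0.03,"wx":0,"wy":0,"wz":0},{"dx":0.003,"dy":0.003,"dz":0.044,"wx":0,"wy":0,"wz":0},{"dx":0.003,"dy":0.003,"dz":0.044,"wx":0,"wy":0,"wz":0},{"dx":0.003,"dy":0.003,"dz":0.044,"wx":0,"wy":0,"wz":0}]' -1 30;python3 -m crank '[{"dx":0,"dy":0,"dz":0,"wx":0,"wy":0,"wz":0},{"dx":0,"dy":0,"dz":0,"wx":0,"wy":0,"wz":0},{"dx":0,"dy":0,"dz":0,"wx":0,"wy":0,"wz":0},{"dx":0,"dy":0,"dz":-0.02,"wx":0,"wy":0,"wz":0},{"dx":0,"dy":0,"dz":-0.06,"wx":0,"wy":0,"wz":0},{"dx":0,"dy":0,"dz":-0.105,"wx":0,"wy":0,"wz":0},{"dx":0,"dy":0,"dz":-0.145,"wx":0,"wy":0,"wz":0},{"dx":0,"dy":0,"dz":-0.145,"wx":0,"wy":0,"wz":0}]' -0.53 30
```

```text
time_s: 9.3
position: [0.3729, 0.2312, 0.0166]
ee_rot: [180.0, -0.1, 59.0]
ft_force: [0.2, -0.4, 0.1]
gripper_width: 0.0082
grip_force: 31.8
time_s: 10.1
position: [0.3748, 0.2325, 0.1662]
ee_rot: [179.7, -0.5, 59.0]
ft_force: [0.8, 0.8, -0.6]
gripper_width: 0.0199
grip_force: 0.0
```

```bash
python3 -m crank '[{"dx":-0.101,"dy":0.308,"dz":0,"wx":0,"wy":0,"wz":1.548},{"dx":-0.101,"dy":0.308,"dz":0,"wx":0,"wy":0,"wz":1.548},{"dx":-0.101,"dy":0.308,"dz":0,"wx":0,"wy":0,"wz":1.548},{"dx":-0.101,"dy":0.308,"dz":0,"wx":0,"wy":0,"wz":1.548},{"dx":-0.101,"dy":0.308,"dz":0,"wx":0,"wy":0,"wz":1.548},{"dx":-0.101,"dy":0.308,"dz":0,"wx":0,"wy":0,"wz":1.548},{"dx":-0.101,"dy":0.308,"dz":0,"wx":0,"wy":0,"wz":1.548},{"dx":-0.101,"dy":0.308,"dz":0,"wx":0,"wy":0,"wz":1.548},{"dx":-0.101,"dy":0.308,"dz":0,"wx":0,"wy":0,"wz":1.548},{"dx":-0.101,"dy":0.308,"dz":0,"wx":0,"wy":0,"wz":1.548},{"dx":-0.101,"dy":0.308,"dz":0,"wx":0,"wy":0,"wz":1.548},{"dx":-0.101,"dy":0.308,"dz":0,"wx":0,"wy":0,"wz":1.548},{"dx":-0.101,"dy":0.308,"dz":0,"wx":0,"wy":0,"wz":1.548}]' -0.3 30; python3 look.py w5 foot_snapped_leg
```

```text
time_s: 11.4
position: [0.5485, -0.1384, 0.1599]
ee_rot: [-174.2, 0.7, -17.1]
ft_force: [-0.5, 0.1, 0.0]
gripper_width: 0.0299
grip_force: 0.0
foot_snapped_leg 0.88 214 163 [ 0.585  -0.0168  0.1064]
11.4 [ 0.5485 -0.1384  0.1599] [-174.25    0.7   -17.1 ]
```

View pics/w5.png

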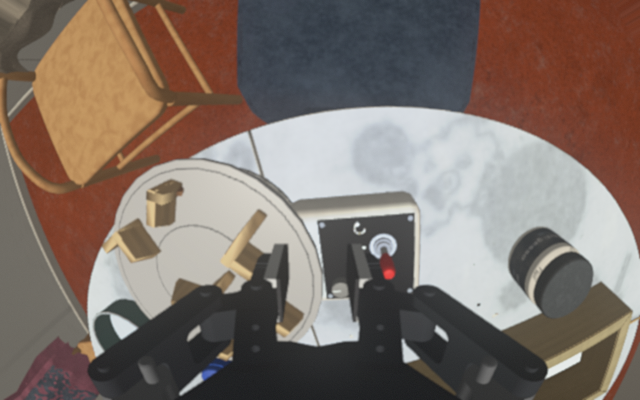

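```bash
python3 -c "
from h import *
s=telemetry.get_state();print(s['qpos'].round(1),s['qvel'].round(1))"; python3 -m crank '[{"dx":0,"dy":0,"dz":0,"wx":0,"wy":0,"wz":0},{"dx":0,"dy":0,"dz":0,"wx":0,"wy":0,"wz":0},{"dx":0,"dy":0,"dz":0,"wx":0,"wy":0,"wz":0}]'; python3 -c "
from h import *
s=telemetry.get_state();print(s['qpos'].round(1),s['qvel'].round(1))"
```

```text
[-17.2  12.6  -4.9  73.2   5.7 179.9] [ 1.9  0.2  0.6 -0.1  1.3 -0. ]
time_s: 11.8
position: [0.5493, -0.1367, 0.1604]
ee_rot: [-174.2, 0.7, -16.9]
ft_force: [0.3, -0.5, -0.2]
gripper_width: 0.0299
grip_force: 0.0
[-17.   12.6  -4.9  73.2   5.8 179.9] [ 0.1  0.   0.1  0.1 -0.1  0.1]
```

J6 hit its limit: yaw = j1+180−j6, so the yaw has to be 150 rather than −30. Nothing was touched and the toggle is still upright. I'll work out the correction from the measured pose.

```bash
cat > rel.py <<'E'
from h import *
import sys
x,y,z,yaw=map(float,sys.argv[1:5]); s=telemetry.get_state()
A=R.from_euler('xyz',s["ee_rot"],degrees=True); B=R.from_euler('xyz',[180,0,yaw],degrees=True)
print("d",A.inv().apply(np.array([x,y,z])-s["position"]).round(4),"w",(A.inv()*B).as_rotvec().round(3),s["time_s"],s["position"].round(4),s["ee_rot"].round(1))
E
python3 rel.py .5864 -.0128 .17 60; python3 rel.py .5864 -.0128 .17 150.3
```

```text
d [-0.0007 -0.1297  0.0035] w [-0.093 -0.058 -1.342] 11.8 [ 0.5493 -0.1367  0.1604] [-174.2    0.7  -16.9]
d [-0.0007 -0.1297  0.0035] w [-0.033 -0.145 -2.916] 11.8 [ 0.5493 -0.1367  0.1604] [-174.2    0.7  -16.9]
```

```bash
python3 -m crank '[{"dx":0,"dy":-0.05,"dz":-0.01,"wx":-0.033,"wy":-0.145,"wz":-2.916},{"dx":0,"dy":-0.1,"dz":-0.005,"wx":-0.033,"wy":-0.145,"wz":-2.916},{"dx":0,"dy":-0.13,"dz":0.0035,"wx":-0.033,"wy":-0.145,"wz":-2.916},{"dx":0,"dy":-0.13,"dz":0.0035,"wx":-0.033,"wy":-0.145,"wz":-2.916},{"dx":0,"dy":-0.13,"dz":0.0035,"wx":-0.033,"wy":-0.145,"wz":-2.916},{"dx":0,"dy":-0.13,"dz":0.0035,"wx":-0.033,"wy":-0.145,"wz":-2.916},{"dx":0,"dy":-0.13,"dz":0.0035,"wx":-0.033,"wy":-0.145,"wz":-2.916},{"dx":0,"dy":-0.13,"dz":0.0035,"wx":-0.033,"wy":-0.145,"wz":-2.916},{"dx":0,"dy":-0.13,"dz":0.0035,"wx":-0.033,"wy":-0.145,"wz":-2.916},{"dx":0,"dy":-0.13,"dz":0.0035,"wx":-0.033,"wy":-0.145,"wz":-2.916},{"dx":0,"dy":-0.13,"dz":0.0035,"wx":-0.033,"wy":-0.145,"wz":-2.916},{"dx":0,"dy":-0.13,"dz":0.0035,"wx":-0.033,"wy":-0.145,"wz":-2.916},{"dx":0,"dy":-0.13,"dz":0.0035,"wx":-0.033,"wy":-0.145,"wz":-2.916},{"dx":0,"dy":-0.13,"dz":0.0035,"wx":-0.033,"wy":-0.145,"wz":-2.916},{"dx":0,"dy":-0.13,"dz":0.0035,"wx":-0.033,"wy":-0.145,"wz":-2.916},{"dx":0,"dy":-0.13,"dz":0.0035,"wx":-0.033,"wy":-0.145,"wz":-2.916},{"dx":0,"dy":-0.13,"dz":0.0035,"wx":-0.033,"wy":-0.145,"wz":-2.916},{"dx":0,"dy":-0.13,"dz":0.0035,"wx":-0.033,"wy":-0.145,"wz":-2.916},{"dx":0,"dy":-0.13,"dz":0.0035,"wx":-0.033,"wy":-0.145,"wz":-2.916},{"dx":0,"dy":-0.13,"dz":0.0035,"wx":-0.033,"wy":-0.145,"wz":-2.916}]' -0.3; python3 rel.py .5864 -.0128 .145 150.3
```

```text
time_s: 13.8
position: [0.5872, -0.0126, 0.17]
ee_rot: [180.0, 0.0, 150.6]
ft_force: [-0.1, -0.1, -0.1]
gripper_width: 0.0301
grip_force: 0.0
d [ 0.0006 -0.0006  0.025 ] w [0.    0.    0.005] 13.8 [ 0.5872 -0.0126  0.17  ] [180.    0.  150.6]
```

```bash
python3 -m crank '[{"dx":0,"dy":0,"dz":0.03,"wx":0,"wy":0,"wz":0},{"dx":0,"dy":0,"dz":0.06,"wx":0,"wy":0,"wz":0},{"dx":0,"dy":0,"dz":0.078,"wx":0,"wy":0,"wz":0},{"dx":0,"dy":0,"dz":0.078,"wx":0,"wy":0,"wz":0}]' -0.3 30; python3 -m crank '[{"dx":0,"dy":0,"dz":0,"wx":0,"wy":0,"wz":0},{"dx":0,"dy":0,"dz":0,"wx":0,"wy":0,"wz":0},{"dx":0,"dy":0,"dz":0,"wx":0,"wy":0,"wz":0},{"dx":0,"dy":0,"dz":0,"wx":0,"wy":0,"wz":0},{"dx":0,"dy":0,"dz":0,"wx":0,"wy":0,"wz":0}]' -1 30;  python3 -m crank '[{"dx":0,"dy":0,"dz":-0.03,"wx":0,"wy":0,"wz":0},{"dx":0,"dy":0,"dz":-0.07,"wx":0,"wy":0,"wz":0},{"dx":0,"dy":0,"dz":-0.09,"wx":0,"wy":0,"wz":0},{"dx":0,"dy":0,"dz":-0.09,"wx":0,"wy":0,"wz":0}]' -1 30;  python3 rel.py .391 .2512 .18 209;python3 rel.py .391 .2512 .18 89
```

```text
time_s: 14.2
position: [0.5852, -0.0127, 0.089]
ee_rot: [-179.9, -0.3, 150.3]
ft_force: [0.1, 0.3, -0.1]
gripper_width: 0.0302
grip_force: 0.0
time_s: 14.7
position: [0.5878, -0.0133, 0.0932]
ee_rot: [179.9, 0.1, 150.2]
ft_force: [-0.3, 0.1, 3.9]
gripper_width: 0.0082
grip_force: 34.7
time_s: 15.1
position: [0.5888, -0.0135, 0.1858]
ee_rot: [179.8, 0.3, 150.2]
ft_force: [-0.1, 0.4, -1.2]
gripper_width: 0.0085
grip_force: 34.1
d [0.3031 0.1316 0.0046] w [-0.     0.006 -1.026] 15.1 [ 0.5888 -0.0135  0.1858] [179.8   0.3 150.2]
d [0.3031 0.1316 0.0046] w [0.005 0.003 1.069] 15.1 [ 0.5888 -0.0135  0.1858] [179.8   0.3 150.2]
```

```bash
python3 -m crank '[{"dx":0.303,"dy":0.132,"dz":0.005,"wx":0,"wy":0.006,"wz":-1.026},{"dx":0.303,"dy":0.132,"dz":0.005,"wx":0,"wy":0.006,"wz":-1.026},{"dx":0.303,"dy":0.132,"dz":0.005,"wx":0,"wy":0.006,"wz":-1.026},{"dx":0.303,"dy":0.132,"dz":0.005,"wx":0,"wy":0.006,"wz":-1.026},{"dx":0.303,"dy":0.132,"dz":0.005,"wx":0,"wy":0.006,"wz":-1.026},{"dx":0.303,"dy":0.132,"dz":0.005,"wx":0,"wy":0.006,"wz":-1.026},{"dx":0.303,"dy":0.132,"dz":0.005,"wx":0,"wy":0.006,"wz":-1.026},{"dx":0.303,"dy":0.132,"dz":0.005,"wx":0,"wy":0.006,"wz":-1.026},{"dx":0.303,"dy":0.132,"dz":0.04,"wx":0,"wy":0.006,"wz":-1.026},{"dx":0.303,"dy":0.132,"dz":0.08,"wx":0,"wy":0.006,"wz":-1.026},{"dx":0.303,"dy":0.132,"dz":0.11,"wx":0,"wy":0.006,"wz":-1.026},{"dx":0.303,"dy":0.132,"dz":0.11,"wx":0,"wy":0.006,"wz":-1.026}]' -1 30;  python3 rel.py .391 .2512 .014 209
```

```text
time_s: 16.3
position: [0.3867, 0.2491, 0.0675]
ee_rot: [179.9, -0.8, -151.1]
ft_force: [-0.7, -0.6, 0.5]
gripper_width: 0.0084
grip_force: 34.0
d [-0.0055 -0.0003  0.0534] w [ 0.002 -0.014 -0.001] 16.3 [0.3867 0.2491 0.0675] [ 179.9   -0.8 -151.1]
```

```bash
python3 -m crank '[{"dx":-0.004,"dy":0,"dz":0.03,"wx":0,"wy":0,"wz":0},{"dx":-0.004,"dy":0,"dz":0.05,"wx":0,"wy":0,"wz":0},{"dx":-0.004,"dy":0,"dz":0.05,"wx":0,"wy":0,"wz":0},{"dx":-0.004,"dy":0,"dz":0.05,"wx":0,"wy":0,"wz":0}]' -1 30; python3 -m crank '[{"dx":0,"dy":0,"dz":0,"wx":0,"wy":0,"wz":0},{"dx":0,"dy":0,"dz":0,"wx":0,"wy":0,"wz":0},{"dx":0,"dy":0,"dz":0,"wx":0,"wy":0,"wz":0},{"dx":0,"dy":0,"dz":-0.02,"wx":0,"wy":0,"wz":0},{"dx":0,"dy":0,"dz":-0.06,"wx":0,"wy":0,"wz":0},{"dx":0,"dy":0,"dz":-0.105,"wx":0,"wy":0,"wz":0},{"dx":0,"dy":0,"dz":-0.155,"wx":0,"wy":0,"wz":0},{"dx":0,"dy":0,"dz":-0.155,"wx":0,"wy":0,"wz":0}]' -0.53 30; python3 rel.py .509 .0025 .16 60.6
```

```text
time_s: 16.7
position: [0.3933, 0.2535, 0.0231]
ee_rot: [179.8, -0.3, -151.0]
ft_force: [-0.0, 0.1, 1.0]
gripper_width: 0.0084
grip_force: 34.0
time_s: 17.5
position: [0.3964, 0.2553, 0.1844]
ee_rot: [179.8, 0.4, -151.0]
ft_force: [0.3, 0.7, 0.4]
gripper_width: 0.0199
grip_force: 0.0
d [ 0.0244 -0.2758  0.0232] w [ 1.000e-02 -2.000e-03  2.591e+00] 17.5 [0.3964 0.2553 0.1844] [ 179.8    0.4 -151. ]
```

```bash
python3 -m crank '[{"dx":0.024,"dy":-0.276,"dz":0.023,"wx":0.006,"wy":0,"wz":2.591},{"dx":0.024,"dy":-0.276,"dz":0.023,"wx":0.006,"wy":0,"wz":2.591},{"dx":0.024,"dy":-0.276,"dz":0.023,"wx":0.006,"wy":0,"wz":2.591},{"dx":0.024,"dy":-0.276,"dz":0.023,"wx":0.006,"wy":0,"wz":2.591},{"dx":0.024,"dy":-0.276,"dz":0.023,"wx":0.006,"wy":0,"wz":2.591},{"dx":0.024,"dy":-0.276,"dz":0.023,"wx":0.006,"wy":0,"wz":2.591},{"dx":0.024,"dy":-0.276,"dz":0.023,"wx":0.006,"wy":0,"wz":2.591},{"dx":0.024,"dy":-0.276,"dz":0.023,"wx":0.006,"wy":0,"wz":2.591},{"dx":0.024,"dy":-0.276,"dz":0.023,"wx":0.006,"wy":0,"wz":2.591},{"dx":0.024,"dy":-0.276,"dz":0.023,"wx":0.006,"wy":0,"wz":2.591},{"dx":0.024,"dy":-0.276,"dz":0.023,"wx":0.006,"wy":0,"wz":2.591},{"dx":0.024,"dy":-0.276,"dz":0.023,"wx":0.006,"wy":0,"wz":2.591},{"dx":0.024,"dy":-0.276,"dz":0.023,"wx":0.006,"wy":0,"wz":2.591},{"dx":0.024,"dy":-0.276,"dz":0.023,"wx":0.006,"wy":0,"wz":2.591},{"dx":0.024,"dy":-0.276,"dz":0.023,"wx":0.006,"wy":0,"wz":2.591},{"dx":0.024,"dy":-0.276,"dz":0.023,"wx":0.006,"wy":0,"wz":2.591},{"dx":0.024,"dy":-0.276,"dz":0.023,"wx":0.006,"wy":0,"wz":2.591},{"dx":0.024,"dy":-0.276,"dz":0.023,"wx":0.006,"wy":0,"wz":2.591},{"dx":0.024,"dy":-0.276,"dz":0.023,"wx":0.006,"wy":0,"wz":2.591}]' -0.3; python3 look.py w6; python3 rel.py .509 .0025 .093 60.6
```

```text
time_s: 19.4
position: [0.5064, 0.0006, 0.1535]
ee_rot: [-179.6, 0.4, 60.6]
ft_force: [-0.1, -1.0, -0.0]
gripper_width: 0.0298
grip_force: 0.0
19.4 [0.5064 0.0006 0.1535] [-179.65    0.4    60.59]
d [0.0034 0.0017 0.0604] w [-0.006  0.007  0.001] 19.45 [0.5064 0.0006 0.1535] [-179.6    0.4   60.6]
```

View pics/w6.png

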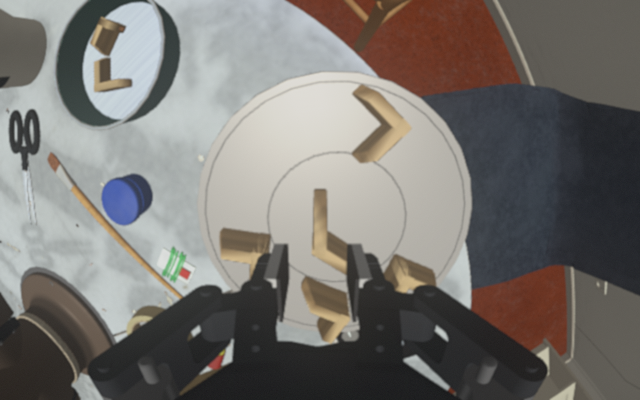

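Both rejects stand in the tin at (107,38) and (112,75), four good feet are upright, and the splayed foot's leg at column 320 sits midway between the pads.

```bash
python3 -m crank '[{"dx":0.002,"dy":0,"dz":0.03,"wx":0,"wy":0,"wz":0},{"dx":0.002,"dy":0,"dz":0.052,"wx":0,"wy":0,"wz":0},{"dx":0.002,"dy":0,"dz":0.063,"wx":0,"wy":0,"wz":0},{"dx":0.002,"dy":0,"dz":0.063,"wx":0,"wy":0,"wz":0}]' -0.3 30; python3 -m crank '[{"dx":0,"dy":0,"dz":0,"wx":0,"wy":0,"wz":0},{"dx":0,"dy":0,"dz":0,"wx":0,"wy":0,"wz":0},{"dx":0,"dy":0,"dz":0,"wx":0,"wy":0,"wz":0},{"dx":0,"dy":0,"dz":0,"wx":0,"wy":0,"wz":0},{"dx":0,"dy":0,"dz":0,"wx":0,"wy":0,"wz":0}]' -1 30;  python3 -m crank '[{"dx":0,"dy":0,"dz":-0.03,"wx":0,"wy":0,"wz":0},{"dx":0,"dy":0,"dz":-0.07,"wx":0,"wy":0,"wz":0},{"dx":0,"dy":0,"dz":-0.09,"wx":0,"wy":0,"wz":0},{"dx":0,"dy":0,"dz":-0.09,"wx":0,"wy":0,"wz":0}]' -1 30; python3 -c "
from h import *
P=np.load('w6_P.npy'); t=((P[...,2]>.012)&(P[...,2]<.06)&(np.hypot(P[...,0]-.398,P[...,1]-.2225)<.055)).astype(np.uint8)
k,L=cv2.connectedComponents(t)
for j in range(1,k):
    q=P[L==j]
    if len(q)>30: print(len(q),q.min(0).round(3),q.max(0).round(3),q.mean(0).round(3))
m=(abs(P[...,2]-.047)<.006)&(np.hypot(P[...,0]-.397,P[...,1]-.22)<.1);q=P[m][:,:2]
from scipy.optimize import least_squares
print(least_squares(lambda p:np.hypot(q[:,0]-p[0],q[:,1]-p[1])-.0705,[.397,.22],loss='soft_l1',f_scale=.002).x)
"; python3 rel.py .42 .19 .18 196.6
```

```text
time_s: 19.85
position: [0.5057, 0.0021, 0.089]
ee_rot: [-179.5, 0.5, 60.6]
ft_force: [-1.0, 0.4, -0.0]
gripper_width: 0.0296
grip_force: 0.0
time_s: 20.35
position: [0.5077, 0.0021, 0.0915]
ee_rot: [-179.7, 0.3, 60.6]
ft_force: [-1.3, 0.5, 6.0]
gripper_width: 0.0086
grip_force: 35.2
time_s: 20.75
position: [0.5093, 0.0024, 0.1836]
ee_rot: [-179.9, 0.3, 60.6]
ft_force: [1.3, -0.1, -0.0]
gripper_width: 0.0084
grip_force: 34.2
714 [0.38  0.242 0.012] [0.418 0.268 0.041] [0.401 0.252 0.029]
655 [0.357 0.193 0.012] [0.394 0.243 0.029] [0.376 0.214 0.023]
[0.39833362 0.22298278]
d [ 0.1196 -0.17    0.0033] w [-0.006  0.    -2.374] 20.75 [0.5093 0.0024 0.1836] [-179.9    0.3   60.6]
```

```bash
python3 rel.py .417 .197 .18 217.5
```

```text
d [ 0.1242 -0.176   0.0033] w [-6.000e-03 -1.000e-03 -2.739e+00] 20.75 [0.5093 0.0024 0.1836] [-179.9    0.3   60.6]
```

```bash
python3 -m crank '[{"dx":0.124,"dy":-0.176,"dz":0.003,"wx":-0.006,"wy":0,"wz":-2.739},{"dx":0.124,"dy":-0.176,"dz":0.003,"wx":-0.006,"wy":0,"wz":-2.739},{"dx":0.124,"dy":-0.176,"dz":0.003,"wx":-0.006,"wy":0,"wz":-2.739},{"dx":0.124,"dy":-0.176,"dz":0.003,"wx":-0.006,"wy":0,"wz":-2.739},{"dx":0.124,"dy":-0.176,"dz":0.003,"wx":-0.006,"wy":0,"wz":-2.739},{"dx":0.124,"dy":-0.176,"dz":0.003,"wx":-0.006,"wy":0,"wz":-2.739},{"dx":0.124,"dy":-0.176,"dz":0.003,"wx":-0.006,"wy":0,"wz":-2.739},{"dx":0.124,"dy":-0.176,"dz":0.003,"wx":-0.006,"wy":0,"wz":-2.739},{"dx":0.124,"dy":-0.176,"dz":0.003,"wx":-0.006,"wy":0,"wz":-2.739},{"dx":0.124,"dy":-0.176,"dz":0.003,"wx":-0.006,"wy":0,"wz":-2.739},{"dx":0.124,"dy":-0.176,"dz":0.003,"wx":-0.006,"wy":0,"wz":-2.739},{"dx":0.124,"dy":-0.176,"dz":0.003,"wx":-0.006,"wy":0,"wz":-2.739},{"dx":0.124,"dy":-0.176,"dz":0.003,"wx":-0.006,"wy":0,"wz":-2.739},{"dx":0.124,"dy":-0.176,"dz":0.003,"wx":-0.006,"wy":0,"wz":-2.739},{"dx":0.124,"dy":-0.176,"dz":0.003,"wx":-0.006,"wy":0,"wz":-2.739},{"dx":0.124,"dy":-0.176,"dz":0.003,"wx":-0.006,"wy":0,"wz":-2.739},{"dx":0.124,"dy":-0.176,"dz":0.02,"wx":-0.006,"wy":0,"wz":-2.739},{"dx":0.124,"dy":-0.176,"dz":0.06,"wx":-0.006,"wy":0,"wz":-2.739},{"dx":0.124,"dy":-0.176,"dz":0.1,"wx":-0.006,"wy":0,"wz":-2.739},{"dx":0.124,"dy":-0.176,"dz":0.1,"wx":-0.006,"wy":0,"wz":-2.739}]' -1; python3 rel.py .417 .197 .016 217.5
```

```text
time_s: 22.75
position: [0.41, 0.1944, 0.0748]
ee_rot: [179.6, -0.9, -142.5]
ft_force: [-1.3, -0.5, -0.9]
gripper_width: 0.0079
grip_force: 34.2
d [-0.008  -0.0026  0.0587] w [ 0.006 -0.016  0.   ] 22.75 [0.41   0.1944 0.0748] [ 179.6   -0.9 -142.5]
```

```bash
python3 -m crank '[{"dx":-0.004,"dy":-0.002,"dz":0.03,"wx":0,"wy":0,"wz":0},{"dx":-0.004,"dy":-0.002,"dz":0.052,"wx":0,"wy":0,"wz":0},{"dx":-0.004,"dy":-0.002,"dz":0.06,"wx":0,"wy":0,"wz":0},{"dx":-0.004,"dy":-0.002,"dz":0.06,"wx":0,"wy":0,"wz":0}]' -1 30; python3 -m crank '[{"dx":0,"dy":0,"dz":0,"wx":0,"wy":0,"wz":0},{"dx":0,"dy":0,"dz":0,"wx":0,"wy":0,"wz":0},{"dx":0,"dy":0,"dz":0,"wx":0,"wy":0,"wz":0},{"dx":0,"dy":0,"dz":-0.02,"wx":0,"wy":0,"wz":0},{"dx":0,"dy":0,"dz":-0.06,"wx":0,"wy":0,"wz":0},{"dx":0,"dy":0,"dz":-0.105,"wx":0,"wy":0,"wz":0},{"dx":0,"dy":0,"dz":-0.15,"wx":0,"wy":0,"wz":0},{"dx":0,"dy":0,"dz":-0.2,"wx":0,"wy":0,"wz":0},{"dx":0.05,"dy":0,"dz":-0.23,"wx":0,"wy":0,"wz":0},{"dx":0.1,"dy":0,"dz":-0.23,"wx":0,"wy":0,"wz":0},{"dx":0.1,"dy":0,"dz":-0.23,"wx":0,"wy":0,"wz":0}]' -0.6 30
python3 - <<'E'
from h import *
p,d=cams.snapshot("top"); c=p[130:270,190:450]; cv2.imwrite("pics/topf.png",cv2.resize(c,None,fx=3,fy=3,interpolation=3)[...,::-1])
E
```

```text
time_s: 23.15
position: [0.418, 0.1972, 0.0205]
ee_rot: [179.8, -0.4, -142.5]
ft_force: [-0.8, 0.8, 0.5]
gripper_width: 0.0083
grip_force: 34.2
time_s: 24.25
position: [0.3379, 0.1347, 0.2535]
ee_rot: [179.8, -0.1, -142.5]
ft_force: [-0.9, -0.4, -0.3]
gripper_width: 0.017
grip_force: 0.0
```

View pics/topf.png

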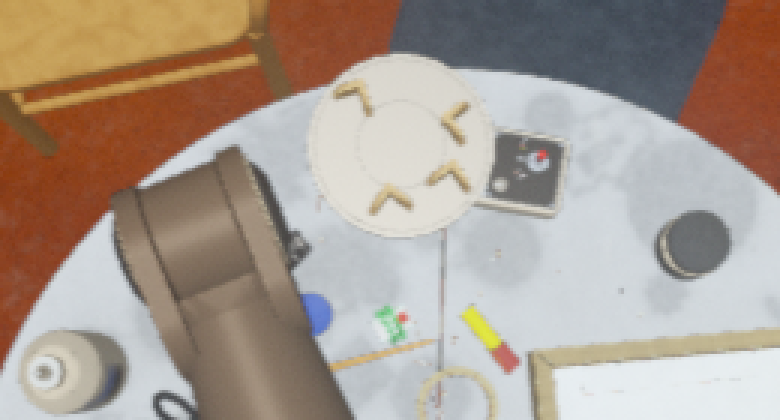

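Four good feet are unmoved and upright, the toggle is centred, and the jar and bottle are in place, but the arm hides the tin. I'll check the tin by depth from the scene camera.

Run:
```python
from h import *
from scipy.optimize import least_squares
for n in ["scene","wrist"]:
    i,f=info(n); p,d=cams.snapshot(n); v,u=np.mgrid[0:400,0:640]; dr=ray(i,f,u,v,n=="wrist")
    P=np.array(i["position"])+dr*(d/(dr@-rot(i)[:,2]))[...,None]; P[d==0]=np.nan
    print(n,[(l,[(np.round(x["at"]).tolist(),round(x["p"],2)) for x in cams.landmark_of(l,n)[:2]]) for l in ("tin","foot_splayed_leg","foot_low_leg")])
    t=((P[...,2]>.014)&(P[...,2]<.06)&(np.hypot(P[...,0]-.398,P[...,1]-.2225)<.056)).astype(np.uint8)
    k,L=cv2.connectedComponents(t)
    for j in range(1,k):
        q=P[L==j]
        if len(q)>15: print(len(q),q.min(0).round(3),q.max(0).round(3),q.mean(0).round(3))
    m=(abs(P[...,2]-.047)<.006)&(np.hypot(P[...,0]-.397,P[...,1]-.22)<.1);q=P[m][:,:2]
    if len(q)>50: print("tin",len(q),least_squares(lambda p:np.hypot(q[:,0]-p[0],q[:,1]-p[1])-.0705,[.397,.22],loss='soft_l1',f_scale=.002).x)
```

```text
scene [('tin', [([260.0, 254.0], 0.8), ([256.0, 262.0], 0.5)]), ('foot_splayed_leg', [([247.0, 248.0], 0.77)]), ('foot_low_leg', [([260.0, 260.0], 0.5)])]
183 [0.403 0.187 0.014] [0.435 0.24  0.042] [0.421 0.211 0.027]
111 [0.377 0.244 0.014] [0.416 0.269 0.039] [0.395 0.258 0.028]
94 [0.354 0.195 0.014] [0.391 0.243 0.027] [0.37  0.219 0.022]
tin 251 [0.39574623 0.22535776]
wrist [('tin', [([238.0, 343.0], 0.91)]), ('foot_splayed_leg', [([261.0, 331.0], 0.86)]), ('foot_low_leg', [([225.0, 341.0], 0.77), ([201.0, 163.0], 0.6)])]
517 [0.356 0.193 0.014] [0.395 0.26  0.041] [0.375 0.221 0.026]
432 [0.402 0.183 0.014] [0.435 0.231 0.041] [0.421 0.206 0.033]
tin 980 [0.39667312 0.22292486]
```

All three feet stand in the tin, which is still where it was.

```bash
python3 -c "
from workcell import workorder; print(workorder.job_done())"
```

```text
the job is handed in; nothing more can be done
None
```

The toggle is at off, the low, snapped and splayed feet are in the tin, everything else looked undisturbed in the last checks, and the job was handed in at about 24 s; no verdict came back.

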